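Set out a circuit kit on its outlined bench pads, battery last

TASK

Set out the experiment kit: lay the copper strip, the grey zinc strip and the lamp holder each on the black pad with its matching outline (copper-brown, light grey, green), flat and lined up inside the pad's corner stops. Only when those three are in place and let go, stand the block battery from among the pads (not the one at the back left) upright on the small yellow-outlined pad, lined up in the same way. Leave the red stopper and the eraser where they are.

Things in the scene. Friction and masses are not known exactly. Their poses are not given: they have to be found in the camera images.
- copper_strip: Copper-coloured strip electrode lying flat, 20 x 100 mm (y is its length), one end bent up to 11 mm. At mid-length it grips like a solid about 6 mm high: take it there across its 20 mm width, fingertips almost on the surface. Origin: centre of its underside; z up. 15 to 31 g. Start: y within 0.28 rad of world y.
- zinc_strip: Dull grey strip electrode lying flat, 20 x 100 mm (y is its length), one end bent up to 11 mm. At mid-length it grips like a solid about 6 mm high: take it there across its 20 mm width, fingertips almost on the surface. Origin: centre of its underside; z up. 15 to 31 g. Start: y within 0.28 rad of world y.
- lamp_holder: Lamp holder: cream-white base 40 x 62 mm (x by y), 16 mm high, a red and a blue socket at its ends, a small bulb in the middle reaching 46 mm. Grasp the base across its 40 mm width; keep the palm above the bulb. Origin: centre of its underside; z up. 35 to 70 g. Start: y within 0.28 rad of world y.
- battery_9v: Dark-blue and gold block battery standing upright among the pads (a like one far back on the left is fixed and not meant), 18 x 27 mm (x by y), body 44 mm high and 47 mm with its terminals. Origin: centre of its underside; z up. 32 to 65 g. Start: y within 0.28 rad of world y.
- pad_copper: Pad for the copper strip. Fixed black bench pad, 56 x 124 mm (x by y), top 5 mm above the worktop, with a copper-brown outline round a 22 x 102 mm area in its middle and four grey corner stops 8 mm clear of the thing's sides, 10 mm above the worktop. Origin: centre of its underside, at worktop level; y along its longer side, z up. Start: y within 0.28 rad of world y.
- pad_zinc: Pad for the zinc strip. Fixed black bench pad, 56 x 124 mm (x by y), top 5 mm above the worktop, with a light metal-grey outline round a 22 x 102 mm area in its middle and four grey corner stops 8 mm clear of the thing's sides, 10 mm above the worktop. Origin: centre of its underside, at worktop level; y along its longer side, z up. Start: y within 0.28 rad of world y.
- pad_lamp: Pad for the lamp holder. Fixed black bench pad, 66 x 88 mm (x by y), top 5 mm above the worktop, with a green outline round a 42 x 64 mm area in its middle and four grey corner stops 8 mm clear of the thing's sides, 10 mm above the worktop. Origin: centre of its underside, at worktop level; y along its longer side, z up. Start: y within 0.28 rad of world y.
- pad_battery: Pad for the battery. Fixed black bench pad, 46 x 55 mm (x by y), top 5 mm above the worktop, with a yellow outline round a 20 x 29 mm area in its middle and four grey corner stops 8 mm clear of the thing's sides, 10 mm above the worktop. Origin: centre of its underside, at worktop level; y along its longer side, z up. Start: y within 0.28 rad of world y.
- red_stopper: Bystander: loose dark-red rubber stopper standing on the worktop among the things, 36 mm across, 30 mm high. Origin: centre of its underside. Leave it where it is.
- eraser: Bystander: loose blue and white eraser lying on the worktop among the things, 21 x 44 mm (x by y), 12 mm high. Origin: centre of its underside. Leave it where it is.
Not all that is in view belongs to the job. What is shaped like the pad_battery but pink is not meant. Several things have the shape of the lamp_holder; the one meant has the colours described above.

How it is judged:
On the way, in this order (a step that is already met when the one before it is completed fails the run):
1. both strips and the lamp holder lie on their own pads, let go (horizontal distance between copper_strip and pad_copper below 0.012 m and angle between the y axis of copper_strip and the y axis of pad_copper, either way round below 0.2 rad and angle between each of copper_strip, zinc_strip, lamp_holder's own z axis and vertical below 0.1 rad and z of copper_strip in the frame of pad_copper between 0.003 and 0.0068 m and linear speed of each of copper_strip, zinc_strip, lamp_holder below 0.02 m/s and contact force between the fingers and copper_strip below 0.3 N and horizontal distance between zinc_strip and pad_zinc below 0.012 m and angle between the y axis of zinc_strip and the y axis of pad_zinc, either way round below 0.2 rad and z of zinc_strip in the frame of pad_zinc between 0.003 and 0.0068 m and contact force between the fingers and zinc_strip below 0.3 N and horizontal distance between lamp_holder and pad_lamp below 0.012 m and angle between the y axis of lamp_holder and the y axis of pad_lamp, either way round below 0.2 rad and z of lamp_holder in the frame of pad_lamp between 0.003 and 0.0068 m and contact force between the fingers and lamp_holder below 0.3 N), for 0.2 s.
2. the battery stands on its own pad, let go (horizontal distance between battery_9v and pad_battery below 0.012 m and angle between the y axis of battery_9v and the y axis of pad_battery, either way round below 0.2 rad and angle between battery_9v's own z axis and vertical below 0.1 rad and z of battery_9v in the frame of pad_battery between 0.003 and 0.0068 m and linear speed of battery_9v below 0.02 m/s and contact force between the fingers and battery_9v below 0.3 N), for 0.2 s.
At the end, for the whole second after the job is handed in: Each of the four things is released, at rest, level (within 0.1 rad) and down on its own pad's surface, its centre within 12 mm of the pad's centre and its sides within 0.2 rad of the pad's (either way round); the battery came last (all of step 1 and all of step 2); the robot touches nothing.
It fails at once if the red stopper is pushed more than 25 mm or tipped over (distance of red_stopper from where it was at the start of the episode above 0.025 m or angle between red_stopper's own z axis and vertical above 0.5 rad).
It fails at once if the eraser is pushed more than 25 mm or tipped over (distance of eraser from where it was at the start of the episode above 0.025 m or angle between eraser's own z axis and vertical above 0.5 rad).
It also fails if it takes over 112 s, if anything falls off the work surface, if the arm or the gripper's body presses on something with over 40 N, if the wrist force passes 120 N, or if a joint passes its speed limit or range.

ROBOT

A 6-joint arm with a two-finger parallel gripper is mounted at the origin on a cart in front of the work surface, level with it; the furniture and walls round the work are solid. World frame = base frame: x ahead of the robot, y to its left, z up, the work surface at z = 0. Lengths are in m, angles in rad, forces in N, time in s.
With the tool pointing down it reaches from about 0.3 to 0.775 m from the base axis. Payload 14.6 kg.
Tool frame: the origin (TCP) lies at the very end of the fingers, on their centre line; the grasp point (between the pads) lies 19 mm behind it; z points along the fingers, y is the line along which they close (so a half turn about z gives the same grasp; the last joint's range is limited). The gripper opens to 94 mm and grips with 3 to 60 N. Pads are 16 mm wide; open, the fingers measure 119 mm over their backs; the gripper's body (75 mm by 177 mm) begins 78 mm behind the grasp point.
Start: joints at [-1.276, 0.3, 1.521, -0, 1.321, -0.067], TCP at [0.195, -0.514, 0.177] pointing down, gripper open.
Joint ranges: [-3.03, 3.03], [-0.79, 2.21], [0.23, 2.52], [-1.04, 4.18], [0, 3.07], [-2.55, 2.55]. Speed limits (rad/s): [2.22, 2.22, 2.57, 3.14, 3.14, 3.14].

INTERFACE

Orientations are given as [roll, pitch, yaw] about the fixed x, y, z axes, in that order (R = Rz(yaw) Ry(pitch) Rx(roll)).
In Python, from station import * gives the robot as it stands.
- The arm moves only by the tool jog_arm, never from a script. Its argument "rows" is a list of rows, each a list of 3 entries, a list of its own where there are three numbers: the shift along the tool's x, y, z in m, then the turn about the tool's z in degrees, then the finger opening in m, from 0 to 0.094. A call has 1 to 12 rows; each row shifts and turns the commanded pose from where the row before left it, along the tool's axes as they then stand; what a row does not reach is not made up. A row lasts 1/12 s, in which the tool goes at most 41.7 mm and 7.16 degrees, less where a joint would pass 70% of its speed; a pose out of reach is approached as far as the arm can. A call is refused whole if a number of a shift passes 0.0417 or a number of a turn 7.16, either way. A call with a gripper value outside its range is refused whole. The fingers move at their own pace and stop on an object; "squeeze" is the grip in N (left out, the last holds). Time passes only in rows, so rows that do not move let the fingers close. It gives the time, the measured TCP pose, the force, the opening and the grip force at its end, in the units of the state.
- get_obs(): the state, without advancing time (a new reading comes with each control period).
- camera(name): name is "scene" or "top" or "wrist"; returns a dict with "image" (420x560x3 uint8, red, green, blue), "range_z" (420x560 float32, m along the optical axis (not along the pixel's ray), 0 where there is no reading), "K" (3x3 intrinsics, pixels), "k1" (the pictures are not rectified: a ray, as slopes to the right and down, at radius r is drawn at 1 + k1 r^2 times it, then the intrinsics apply), "world_from_camera" (4x4, takes a point from camera to world coordinates); the wrist camera has in their place "T_tool_cam" (4x4, takes a point from camera to tool coordinates, whose origin is the TCP and whose axes are the flange's). Camera axes: x right, y up, looking along -z (the intrinsics and any distortion apply to the point x, -y, -z); pixel columns grow to the right and rows downward; lengths in m; the calibration is good to about 2 mm. A picture is of the moment at which its call begins: read the wrist's pose just before it.
- hand_in(): hands the job in; it is judged then, once.
Trained networks look in a picture, given as the dict that the camera call returned (one of the last four; its "shot" number tells which), for a name from the list of things; names that differ only in an ending like _2 or _b are one class to them, and where a whole thing is asked for, a point or a joint stands for the part that bears it (a point fixed in the world has none). Each returns a list of dicts, best first, with "p" (0 to 1); they miss things now and then, are a little off and sometimes report something else, mostly with a low value. They report only what shows in the picture. A call takes as long as a camera call. They do not tell look-alikes from the thing itself.
- search_frame(label, picture): "at" ([column, row] as shares, 0 to 1, of the picture: columns of its width, rows of its height, amid what is visible of it).
- spot_point(label, picture): "at" ([column, row] as shares, 0 to 1, of the picture: columns of its width, rows of its height: a listed point, or the origin of a listed thing).
The state is a dict: "time_s": time; "qpos": joint angles; "joint_vel": joint speeds; "tau": joint torques, N m; "ee_pos": TCP position; "eef_rot": TCP orientation; "force": force on the tool from outside, world axes, zero at the start; "moment": the same for the moment, N m; "grip_width": finger opening in m; "grip_force": force on a finger pad.
Only numpy, scipy, OpenCV 4.12 (cv2) and the standard library are available. Lean on these libraries where they do the work, as an engineer would, in place of code of your own. Each camera call takes 0.05 s, during which the arm holds its last target. There are 200 camera calls.

## Working session

There is one attempt and no reset: what is moved stays moved. The work goes in short steps, Python scripts to look and compute and a tool call to move; the robot and the scene stay as the last step left them, time stands still between calls to the robot, and variables do not carry over. Pictures are saved under pics/ and viewed, at most 14 in all, crops included, and the job is handed in when it is done.

Besides the shell and the picture viewer there is one more tool, called as a command line: name --argument value ..., lists and objects as JSON in quotes. jog_arm: Moves the arm, as the interface text tells. Its arguments: {"type":"object","properties":{"rows":{"type":"array","items":{"type":"array"}},"squeeze":{"type":"number"}},"required":["rows"]}

```bash
mkdir -p pics; ls
cat > h.py <<'E'
from station import *
import numpy as np, cv2
from scipy.spatial.transform import Rotation as Ro
def wfc(p,o=None):
    if 'world_from_camera' in p: return np.array(p['world_from_camera'])
    T=np.eye(4); T[:3,:3]=Ro.from_euler('xyz',o['eef_rot']).as_matrix(); T[:3,3]=o['ee_pos']
    return T@np.array(p['T_tool_cam'])
def pts(p,T):
    """world xyz of every pixel (420,560,3), nan where no range"""
    h,w=p['range_z'].shape; K=np.array(p['K']); k=p['k1']
    u,v=np.meshgrid(np.arange(w),np.arange(h))
    n=cv2.undistortPoints(np.stack([u,v],-1).reshape(-1,1,2).astype(float),K,np.array([k,0,0,0,0.])).reshape(h,w,2)
    z=np.where(p['range_z']>0,p['range_z'],np.nan)
    c=np.stack([n[...,0]*z,-n[...,1]*z,-z],-1)
    return c@T[:3,:3].T+T[:3,3]
def save(n,im): cv2.imwrite('pics/'+n+'.png',cv2.cvtColor(im,cv2.COLOR_RGB2BGR))
def ortho(p,W,x0,x1,y0,y1,s=0.001,z=None,T=None):
    """top-down rectified view on plane z: row 0 = x1, col 0 = y1"""
    xs=np.arange(x1,x0,-s); ys=np.arange(y1,y0,-s)
    Y,X=np.meshgrid(ys,xs); P=np.stack([X,Y,np.full_like(X,z or 0)],-1)
    T=W; c=(P-T[:3,3])@T[:3,:3]
    a=c[...,0]/-c[...,2]; b=-c[...,1]/-c[...,2]; r=1+p['k1']*(a*a+b*b); K=np.array(p['K'])
    return cv2.remap(p['image'],(K[0,0]*a*r+K[0,2]).astype(np.float32),(K[1,1]*b*r+K[1,2]).astype(np.float32),cv2.INTER_LINEAR)
E
python3 - <<'E'
from h import *
o=get_obs();print(o)
p=camera('top');save('top',p['image']);np.savez('top',**{k:p[k] for k in p})
print(p['K'],p['k1'],p['world_from_camera'])
W=wfc(p);X=pts(p,W)
for l in ['copper_strip','zinc_strip','lamp_holder','battery_9v','pad_copper','pad_zinc','pad_lamp','pad_battery','red_stopper','eraser']:
    for d in spot_point(l,p)[:4]:
        c=int(d['at'][0]*560);r=int(d['at'][1]*420)
        print(l,round(d['p'],2),c,r,X[min(r,419),min(c,559)].round(3))
E
```

```text
pics
{'time_s': 0.0, 'qpos': array([-1.27560653e+00,  3.00459253e-01,  1.52158226e+00,  4.33467165e-05,
        1.32068499e+00, -6.65790813e-02]), 'joint_vel': array([-0.00082333,  0.00182055, -0.0013707 ,  0.0001282 , -0.00077263,
       -0.00143166]), 'tau': array([-2.76929022e-03, -5.31802976e+01, -3.52739382e+01,  7.07623176e-02,
        2.43918254e-02, -8.99471388e-05]), 'ee_pos': array([ 0.19459595, -0.51411304,  0.17609235]), 'eef_rot': array([-3.14046411e+00, -1.17327571e-04,  3.61758061e-01]), 'force': array([-0.67771035,  0.15535063,  0.16169704]), 'moment': array([-0.01908996, -0.00358187,  0.02166067]), 'grip_force': 0.0, 'grip_width': 0.09384834200554955}
[[543.4261013    0.         273.26275336]
 [  0.         543.4261013  208.56645267]
 [  0.           0.           1.        ]] -0.21196510640591432 [[ 0.02143267  0.99199438 -0.12444997  0.39405367]
 [-0.99960859  0.02350124  0.01517737  0.15105938]
 [ 0.01798059  0.12407597  0.9921098   1.15714558]
 [ 0.          0.          0.          1.        ]]
copper_strip 0.7 306 186 [0.59  0.064 0.001]
copper_strip 0.56 151 254 [ 0.435  0.394 -0.003]
zinc_strip 0.93 390 191 [ 0.583 -0.12   0.003]
lamp_holder 0.83 198 166 [0.623 0.295 0.029]
lamp_holder 0.69 148 183 [0.583 0.4   0.033]
battery_9v 0.45 234 188 [0.575 0.216 0.043]
pad_copper 0.82 389 255 [ 0.444 -0.117  0.007]
pad_zinc 0.83 237 252 [0.444 0.208 0.004]
pad_lamp 0.7 306 187 [0.588 0.064 0.002]
pad_battery 0.57 318 258 [0.435 0.036 0.006]
pad_battery 0.56 343 144 [ 0.684 -0.016  0.006]
red_stopper 0.77 274 220 [0.511 0.132 0.03 ]
eraser 0.53 349 223 [ 0.511 -0.029  0.01 ]
```

Run:
```python
from h import *
p=dict(np.load('top.npz'))
p['k1']=float(p['k1'])
im=ortho(p,wfc(p),0.28,0.78,-0.22,0.5,s=0.001,z=0.005)
for g in np.arange(0.3,0.8,0.1): cv2.putText(im,'%.1f'%g,(0,int((0.78-g)*1000)),0,0.4,(255,0,0)); cv2.line(im,(0,int((0.78-g)*1000)),(15,int((0.78-g)*1000)),(255,0,0))
for g in np.arange(-0.2,0.5,0.1): cv2.putText(im,'%.1f'%g,(int((0.5-g)*1000),495),0,0.4,(255,0,0)); cv2.line(im,(int((0.5-g)*1000),485),(int((0.5-g)*1000),499),(255,0,0))
save('ortho',im)
```

```text
(no output)
```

View pics/ortho.png

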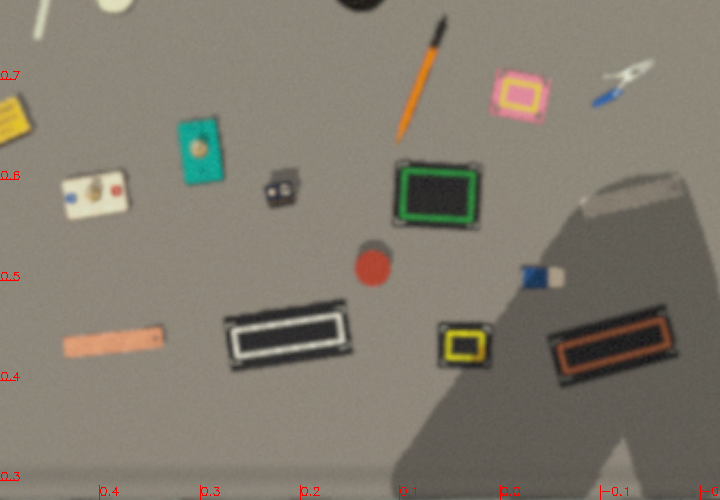

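The rectified view (1 mm/px) shows three pieces shaped like the lamp holder or battery:
- **Lamp holder:** the cream-white one with a red and a blue socket at (95,195) fits. The teal one at (200,150) does not.
- **Battery:** the one among the pads is at (280,190).
- **Pads:** the yellow-on-black pad at (465,345) is the one meant. The pink one at (520,95) is not.

The zinc strip lies in the shadow at (632,195). Next I'll confirm these in a crop and fit the poses.

Run:
```python
from h import *
p=dict(np.load('top.npz'));p['k1']=float(p['k1']);W=wfc(p)
s=0.0005
def fit(n,box,lo,hi,z,inv=False):
    x0,x1,y0,y1=box
    im=ortho(p,W,x0,x1,y0,y1,s,z); hsv=cv2.cvtColor(im,cv2.COLOR_RGB2HSV)
    m=cv2.inRange(hsv,lo,hi)
    m=cv2.morphologyEx(m,cv2.MORPH_OPEN,np.ones((3,3)))
    k,l,st,_=cv2.connectedComponentsWithStats(m)
    i=1+np.argmax(st[1:,4]); q=np.argwhere(l==i)[:,::-1].astype(np.float32)
    c,wh,a=cv2.minAreaRect(q); b=cv2.boxPoints((c,wh,a))
    e=max([b[1]-b[0],b[2]-b[1]],key=np.linalg.norm); d=np.array([-e[1],-e[0]]) # world dx,dy
    if d[1]<0:d=-d
    th=np.degrees(np.arctan2(-d[0],d[1]))
    print(n,'x %.4f y %.4f'%(x1-c[1]*s,y1-c[0]*s),'th %.1f'%th,'size',np.round(np.array(wh)*s*1000,1))
fit('copper',(.39,.49,.31,.47),(0,60,120),(20,255,255),.003)
fit('padCu',(.36,.49,-.2,-.02),(3,100,70),(15,255,255),.005)
fit('padZn',(.39,.49,.12,.31),(0,0,130),(180,255,255),.005)
fit('padZn blk',(.39,.49,.12,.31),(0,0,0),(180,255,75),.005)
fit('padLamp',(.52,.65,.0,.13),(50,100,40),(85,255,255),.005)
fit('padBat',(.39,.49,-.02,.1),(20,140,80),(35,255,255),.005)
fit('lamp',(.53,.63,.36,.47),(10,0,170),(40,70,255),.016)
fit('bat',(.54,.62,.19,.27),(0,0,0),(180,255,75),.044)
a=cv2.resize(ortho(p,W,.52,.68,.19,.47,.001,.02),None,fx=2.5,fy=2.5)
b=cv2.resize(ortho(p,W,.53,.65,-.2,-.02,.001,.003),None,fx=2.5,fy=2.5); b=cv2.convertScaleAbs(b,alpha=1.8)
c=np.zeros((a.shape[0]+b.shape[0]-150,700,3),np.uint8)
c=np.zeros((600,700,3),np.uint8); c[:a.shape[0]]=a[:, :700]; hh=min(600-a.shape[0],b.shape[0]); c[a.shape[0]:a.shape[0]+hh,:b.shape[1]]=b[b.shape[0]-hh-40:b.shape[0]-40]
save('crop1',c)
```

```text
copper x 0.4380 y 0.3871 th 6.3 size [ 25.1 103.5]
padCu x 0.4347 y -0.1138 th 14.9 size [ 34.5 114.6]
padZn x 0.4402 y 0.2152 th -0.0 size [ 99.5 189.5]
padZn blk x 0.4447 y 0.2125 th 8.3 size [16.4 95.8]
padLamp x 0.5852 y 0.0629 th -3.0 size [77.  54.8]
padBat x 0.4350 y 0.0352 th -1.7 size [42.2 32.9]
lamp x 0.5826 y 0.4037 th 9.4 size [40.5 61.7]
bat x 0.5745 y 0.2170 th -0.0 size [12. 24.]
```

View pics/crop1.png

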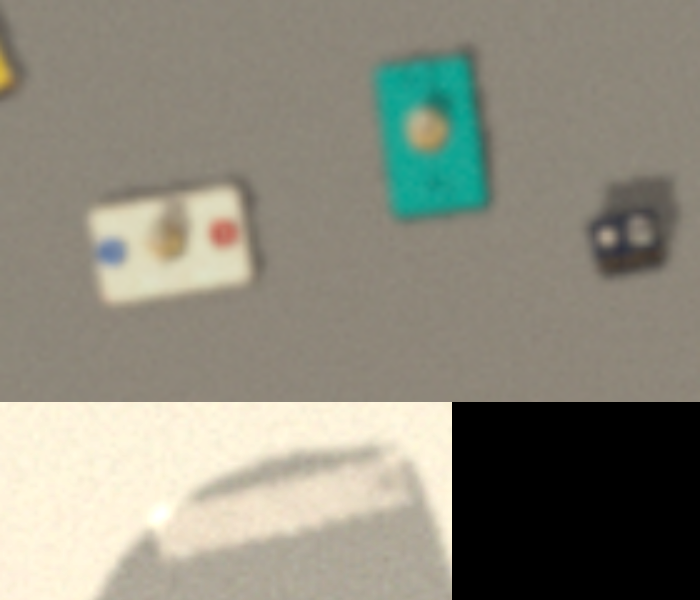

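The crop confirms both choices: the cream lamp holder at (170,240) with blue and red sockets, and the dark battery at (628,240). The zinc strip shows at (290,505). Starting with the lamp holder.

jog_arm --rows '[[[0.03,0,0],-7.16,0.094],[[0.03,0,0],-7.16,0.094],[[0.03,0,0],-7.16,0.094],[[0.03,0,0],-7.16,0.094],[[0.03,0,0],-7.16,0.094],[[0.03,0,0],-7.16,0.094],[[0.03,0,0],-7.16,0.094],[[0.03,0,0],-7.16,0.094],[[0.03,0,0],-7.16,0.094],[[0.03,0,0],-7.16,0.094],[[0.03,0,0],-7.16,0.094]]'

```text
time_s: 1.47
ee_pos: [0.363, -0.2587, 0.1766]
eef_rot: [3.142, 0.0, 1.743]
force: [0.5, -0.6, -0.3]
grip_width: 0.0937
grip_force: 0.0
```

```bash
cat > d.py <<'E'
import sys
from h import *
def delta(x,y,z,yaw):
    "remaining shift in tool axes AFTER turning, and the turn in deg"
    o=get_obs(); R=Ro.from_euler('xyz',o['eef_rot']).as_matrix()
    cy=np.degrees(o['eef_rot'][2]); d=np.array([x,y,z])-o['ee_pos']
    R2=Ro.from_euler('xyz',[np.pi,0,np.radians(yaw)]).as_matrix()
    print('t %.1f'%o['time_s'],'pos',o['ee_pos'].round(4),'rpy',np.degrees(o['eef_rot']).round(1),'| turn',round(-((yaw-cy+180)%360-180),1),'shift pre-turn',(R.T@d).round(4),'post-turn',(R2.T@d).round(4))
if len(sys.argv)>4: delta(*map(float,sys.argv[1:5]))
E
python3 d.py .5826 .4037 .06 99.4
python3 - <<'E'
from h import *
o=get_obs();p=camera('top');save('top2',p['image']);W=wfc(p)
im=ortho(p,W,.53,.65,-.2,-.02,.0005,.003);save('zn',im)
E
```

```text
t 1.5 pos [ 0.363  -0.2587  0.1766] rpy [180.    0.   99.9] | turn 0.5 shift pre-turn [0.615  0.3298 0.1166] post-turn [0.6176 0.3248 0.1166]
```

jog_arm --rows '[[[0.036,0.02,0],0.5,0.07],[[0.036,0.02,0],0,0.07],[[0.036,0.02,0],0,0.07],[[0.036,0.02,0],0,0.07],[[0.036,0.02,0],0,0.07],[[0.036,0.02,0],0,0.07],[[0.036,0.02,0],0,0.07],[[0.036,0.02,0],0,0.07],[[0.036,0.02,0],0,0.07],[[0.036,0.02,0],0,0.07],[[0.036,0.02,0],0,0.07],[[0.036,0.02,0],0,0.07]]'

```text
time_s: 2.52
ee_pos: [0.5323, 0.2064, 0.1767]
eef_rot: [3.141, -0.0, 1.728]
force: [0.6, -0.3, 0.9]
grip_width: 0.0696
grip_force: 0.0
```

```bash
python3 d.py .5826 .4037 .06 99.4
```

```text
t 2.5 pos [0.5323 0.2064 0.1767] rpy [180.  -0.  99.] | turn -0.4 shift pre-turn [0.187  0.0805 0.1167] post-turn [0.1864 0.0819 0.1167]
```

jog_arm --rows '[[[0.035,0.015,0],-0.4,0.07],[[0.035,0.015,0],0,0.07],[[0.035,0.015,0],0,0.07],[[0.035,0.015,0],0,0.07],[[0.035,0.015,0.01],0,0.07],[[0.012,0.006,0.02],0,0.07],[[0,0,0.01],0,0.07],[[0,0,0],0,0.07]]'

```text
time_s: 3.18
ee_pos: [0.5805, 0.4015, 0.133]
eef_rot: [-3.137, 0.002, 1.735]
force: [-0.8, -0.5, 0.5]
grip_width: 0.0701
grip_force: 0.0
```

```bash
python3 - <<'E'
from h import *
import time
o=get_obs();p=camera('wrist');save('w1',p['image']);W=wfc(p,o)
print(o['ee_pos'],p['T_tool_cam'])
im=ortho(p,W,.5,.68,.28,.5,.0005,.016); save('w1o',im)
hsv=cv2.cvtColor(im,cv2.COLOR_RGB2HSV);m=cv2.inRange(hsv,(10,0,150),(40,80,255))
k,l,st,_=cv2.connectedComponentsWithStats(m);i=1+np.argmax(st[1:,4])
c,wh,a=cv2.minAreaRect(np.argwhere(l==i)[:,::-1].astype(np.float32));print(.68-c[1]*.0005,.5-c[0]*.0005,wh,a)
E
python3 d.py .5826 .4037 .004 99.4
```

```text
[0.5804765  0.40145443 0.1329654 ] [[ 5.86069592e-04  9.61038497e-01  2.76413936e-01  8.10712075e-02]
 [ 9.99999807e-01 -5.06751554e-04 -3.58381813e-04  8.10322838e-04]
 [-2.04345527e-04  2.76414093e-01 -9.61038609e-01 -2.08604521e-01]
 [ 0.00000000e+00  0.00000000e+00  0.00000000e+00  1.00000000e+00]]
0.5900000000000001 0.39025 (360.0, 439.0) 90.0
t 3.2 pos [0.5812 0.401  0.1353] rpy [-1.799e+02  1.000e-01  9.940e+01] | turn -0.0 shift pre-turn [0.0026 0.0022 0.1313] post-turn [0.0025 0.0019 0.1313]
```

View pics/w1.png

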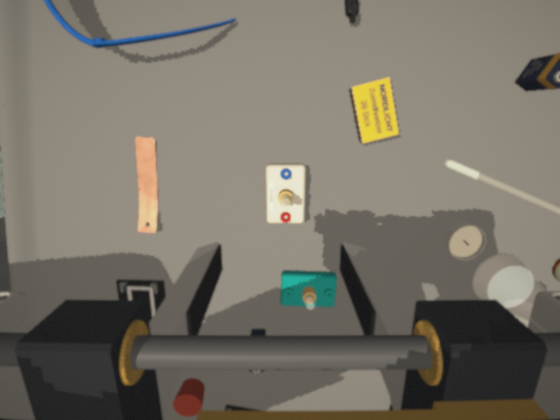

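The wrist view shows the cream lamp holder at (286,195), centred between the fingers and square to them. The teal one is at (308,290), nearer the palm side. Descending and gripping.

jog_arm --rows '[[[0.0025,0.002,0.03],0,0.07],[[0,0,0.03],0,0.07],[[0,0,0.03],0,0.07],[[0,0,0.02],0,0.07],[[0,0,0.012],0,0.07],[[0,0,0.006],0,0.07],[[0,0,0],0,0.07],[[0,0,0],0,0.035],[[0,0,0],0,0.03],[[0,0,0],0,0.03],[[0,0,0],0,0.03],[[0,0,0],0,0.03]]' --squeeze 15

```text
time_s: 4.23
ee_pos: [0.5834, 0.4048, 0.0093]
eef_rot: [3.141, -0.0, 1.735]
force: [-1.3, -1.1, -0.7]
grip_width: 0.0402
grip_force: 0.0
```

```bash
python3 d.py .5852 .0629 .09 87
```

```text
t 4.2 pos [0.5834 0.4048 0.0093] rpy [180.   -0.   99.4] | turn 12.4 shift pre-turn [-0.3376 -0.054  -0.0809] post-turn [-0.3414  0.0197 -0.0807]
```

jog_arm --rows '[[[0,0,0],0,0.03],[[0,0,0],0,0.03],[[0,0,-0.02],0,0.03],[[0,0,-0.03],0,0.03],[[0,0,-0.03],6.2,0.03],[[0,0,0],6.2,0.03],[[-0.035,0.002,0],0,0.03],[[-0.035,0.002,0],0,0.03],[[-0.035,0.002,0],0,0.03],[[-0.035,0.002,0],0,0.03],[[-0.035,0.002,0],0,0.03],[[-0.035,0.002,0],0,0.03]]'

```text
time_s: 5.23
ee_pos: [0.5839, 0.1927, 0.0888]
eef_rot: [3.141, -0.0, 1.518]
force: [1.1, -0.2, -0.4]
grip_width: 0.0301
grip_force: 0.0
```

```bash
python3 d.py .5852 .0629 .05 87
```

```text
t 5.2 pos [0.5839 0.1927 0.0888] rpy [180.  -0.  87.] | turn -0.0 shift pre-turn [-0.1296  0.0081  0.0388] post-turn [-0.1296  0.0081  0.0388]
```

Run:
```python
from h import *
o=get_obs();p=camera('top');W=wfc(p)
im=ortho(p,W,.38,.68,0,.48,.001,.016);im=cv2.resize(im,None,fx=1.6,fy=1.6); save('t3',im)
```

```text
(no output)
```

View pics/t3.png

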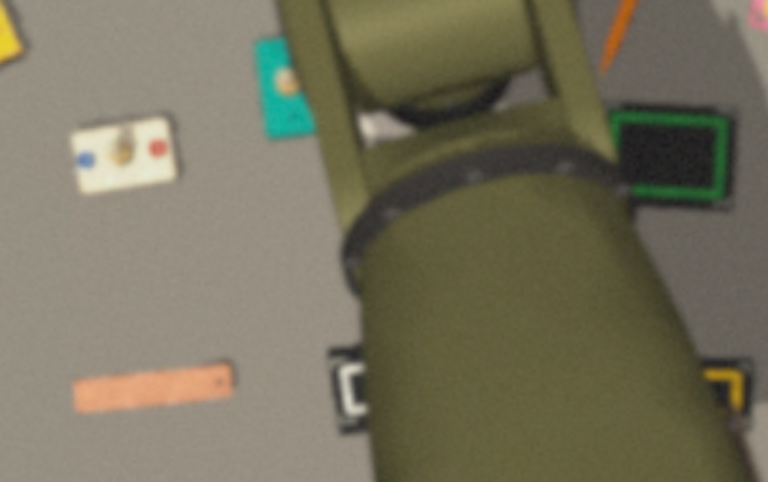

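The lamp holder stayed put at (122,152) in this crop: the grasp missed because the tips were still 9 mm up. Going back, lower this time.

jog_arm --rows '[[[0.035,-0.002,0],-6.2,0.07],[[0.035,-0.002,0],-6.2,0.07],[[0.035,-0.007,0],0,0.07],[[0.035,-0.007,0],0,0.07],[[0.035,-0.007,0],0,0.07],[[0.033,-0.007,0],0,0.07],[[0,0,0],0,0.07],[[0,0,0],0,0.07]]'

```text
time_s: 5.95
ee_pos: [0.529, 0.3972, 0.0884]
eef_rot: [-3.141, 0.0, 1.737]
force: [0.4, -0.2, -0.7]
grip_width: 0.0698
grip_force: 0.0
```

```bash
python3 d.py .5826 .4037 .002 99.4
```

```text
t 6.0 pos [0.529  0.3972 0.0884] rpy [-180.     0.    99.5] | turn 0.1 shift pre-turn [-0.0025  0.0539  0.0864] post-turn [-0.0024  0.0539  0.0864]
```

jog_arm --rows '[[[-0.0025,0.027,0],0,0.07],[[0,0.027,0],0,0.07],[[0,0,0.02],0,0.07],[[0,0,0.03],0,0.07],[[0,0,0.02],0,0.07],[[0,0,0.01],0,0.07],[[0,0,0.006],0,0.07],[[0,0,0],0,0.07],[[0,0,0],0,0.07],[[0,0,0],0,0.07]]'

```text
time_s: 6.78
ee_pos: [0.5844, 0.4024, 0.0045]
eef_rot: [3.139, -0.001, 1.735]
force: [-0.2, 1.0, 0.2]
grip_width: 0.0704
grip_force: 0.0
```

```bash
python3 d.py .5826 .4037 .002 99.4
```

```text
t 6.8 pos [0.5844 0.4024 0.0045] rpy [ 1.799e+02 -1.000e-01  9.940e+01] | turn -0.0 shift pre-turn [ 0.0016 -0.0016  0.0025] post-turn [ 0.0016 -0.0016  0.0025]
```

jog_arm --rows '[[[0,0,0.002],0,0.07],[[0,0,0],0,0.0],[[0,0,0],0,0.0],[[0,0,0],0,0.0],[[0,0,0],0,0.0],[[0,0,0],0,0.0],[[0,0,0],0,0.0],[[0,0,0],0,0.0],[[0,0,0],0,0.0],[[0,0,0],0,0.0]]' --squeeze 15

```text
time_s: 7.62
ee_pos: [0.5837, 0.4021, 0.0007]
eef_rot: [3.142, -0.0, 1.735]
force: [0.2, -0.9, -0.3]
grip_width: 0.0135
grip_force: 0.0
```

Run:
```python
from h import *
o=get_obs();p=camera('wrist');q=camera('scene');print(o['grip_width'],o['ee_pos'])
save('w4',np.hstack([cv2.resize(p['image'],(400,300)),cv2.resize(q['image'],(400,300))]))
for n,pp in(('wrist',p),('scene',q)):
  X=pts(pp,wfc(pp,o))
  for d in spot_point('lamp_holder',pp):
    c=int(d['at'][0]*560);r=int(d['at'][1]*420);print(n,d['p'],c,r,X[r,c].round(3))
```

```text
0.013533666019583779 [0.58365379 0.40213522 0.00067378]
wrist 0.78 314 369 [0.588 0.429 0.149]
wrist 0.63 281 235 [0.583 0.412 0.018]
scene 0.81 159 296 [0.568 0.41  0.016]
scene 0.62 192 252 [0.508 0.358 0.139]
```

View pics/w4.png

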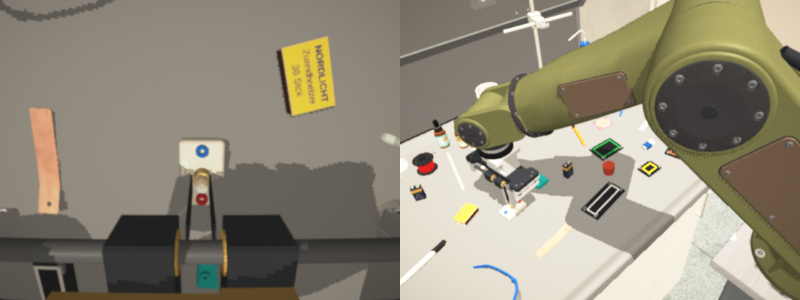

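Run:
```python
from h import *
o=get_obs();p=camera('wrist');q=camera('scene');print(o['grip_width'],o['grip_force'],o['ee_pos'],o['force'])
a=cv2.resize(p['image'][170:370,200:360],(440,550));b=cv2.resize(q['image'][200:320,90:210],(360,550))
save('w5',np.hstack([a,b]))
X=pts(p,wfc(p,o))
for r in range(190,350,8): print(r,[tuple(X[r,c].round(3)) for c in (262,270,281,292,300)])
```

```text
0.000987732494617964 0.0 [0.58364046 0.40212024 0.00064698] [ 0.77945053  0.07203987 -0.72993757]
190 [(np.float64(0.567), np.float64(0.434), np.float64(0.001)), (np.float64(0.572), np.float64(0.435), np.float64(0.001)), (np.float64(0.579), np.float64(0.436), np.float64(0.001)), (np.float64(0.586), np.float64(0.437), np.float64(0.001)), (np.float64(0.591), np.float64(0.438), np.float64(0.001))]
198 [(np.float64(0.568), np.float64(0.433), np.float64(0.016)), (np.float64(0.573), np.float64(0.433), np.float64(0.014)), (np.float64(0.579), np.float64(0.435), np.float64(0.016)), (np.float64(0.586), np.float64(0.435), np.float64(0.015)), (np.float64(0.591), np.float64(0.436), np.float64(0.014))]
206 [(np.float64(0.569), np.float64(0.428), np.float64(0.016)), (np.float64(0.574), np.float64(0.429), np.float64(0.016)), (np.float64(0.58), np.float64(0.431), np.float64(0.02)), (np.float64(0.587), np.float64(0.431), np.float64(0.016)), (np.float64(0.592), np.float64(0.432), np.float64(0.016))]
214 [(np.float64(0.57), np.float64(0.423), np.float64(0.016)), (np.float64(0.574), np.float64(0.424), np
[... 4278 characters left out ...]
(0.582), np.float64(0.436), np.float64(0.144)), (np.float64(0.583), np.float64(0.437), np.float64(0.144))]
334 [(np.float64(0.575), np.float64(0.435), np.float64(0.146)), (np.float64(0.577), np.float64(0.435), np.float64(0.146)), (np.float64(0.597), np.float64(0.328), np.float64(0.0)), (np.float64(0.582), np.float64(0.436), np.float64(0.146)), (np.float64(0.583), np.float64(0.437), np.float64(0.147))]
342 [(np.float64(0.575), np.float64(0.435), np.float64(0.149)), (np.float64(0.577), np.float64(0.436), np.float64(0.15)), (np.float64(0.58), np.float64(0.431), np.float64(0.143)), (np.float64(0.581), np.float64(0.437), np.float64(0.15)), (np.float64(0.583), np.float64(0.437), np.float64(0.15))]
```

View pics/w5.png

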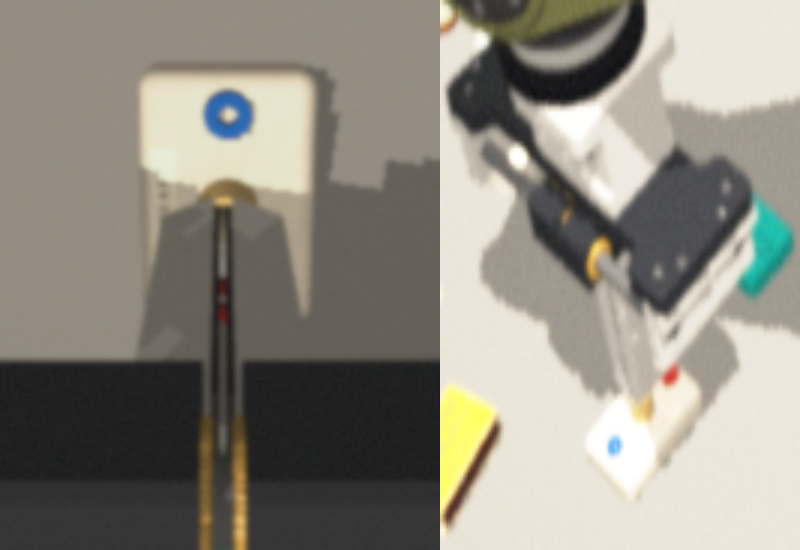

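The fingers closed to 1 mm straight through the base at (225,200) with no force, so this cream holder seems to have no solid body. I'll back off and look for another cream lamp holder.

jog_arm --rows '[[[0,0,0],0,0.07],[[0,0,0],0,0.07],[[0,0,0],0,0.07],[[0,0,0],0,0.07],[[0,0,0],0,0.07],[[0,0,0],0,0.07],[[0,0,0],0,0.07],[[0,0,0],0,0.07],[[0,0,0],0,0.07],[[0,0,-0.03],0,0.07],[[0,0,-0.03],0,0.07],[[0,0,-0.03],0,0.07]]'

```text
time_s: 8.92
ee_pos: [0.5834, 0.4019, 0.0915]
eef_rot: [-3.141, 0.0, 1.735]
force: [-0.0, 0.2, -0.0]
grip_width: 0.0697
grip_force: 0.0
```

Run:
```python
from h import *
q=camera('scene');save('s6',cv2.resize(q['image'],(800,600)));X=pts(q,wfc(q))
o=get_obs();print(o['grip_width'],o['ee_pos'])
for l in('lamp_holder','battery_9v','copper_strip','zinc_strip'):
  for d in search_frame(l,q):
    c=int(d['at'][0]*560);r=int(d['at'][1]*420);print(l,round(d['p'],2),c,r,X[r,c].round(3))
```

```text
0.07009652504742994 [0.58556268 0.4033713  0.09919564]
lamp_holder 0.97 156 289 [0.579 0.407 0.024]
lamp_holder 0.7 190 250 [0.62  0.302 0.018]
battery_9v 0.81 234 237 [0.572 0.227 0.035]
copper_strip 0.75 212 340 [0.435 0.393 0.003]
zinc_strip 0.5 347 168 [nan nan nan]
```

View pics/s6.png

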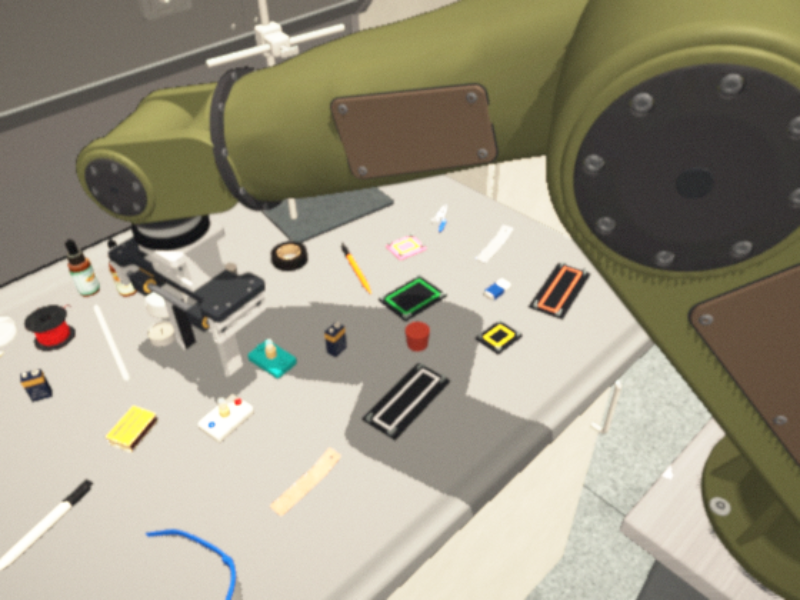

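Run:
```python
from h import *
o=get_obs();p=camera('wrist');T=np.array(p['T_tool_cam']);X=pts(p,T);save('w7',p['image'])
m=(np.abs(X[...,0])<.02)&(X[...,2]<.03)&(np.abs(X[...,1])<.07)&(X[...,2]>-.09)
Z=X[m]; print(o['ee_pos'],len(Z),'max z',np.sort(Z[:,2])[-5:])
for s in(-1,1):
  q=Z[Z[:,1]*s>0]; h,e=np.histogram(q[:,2],12);print(s,h,e.round(3)); t=q[q[:,2]>q[:,2].max()-.006]; print(t.mean(0),t.min(0),t.max(0))
```

```text
[0.58334115 0.4019294  0.08989623] 4448 max z [-0.02895287 -0.02877583 -0.02870141 -0.02852144 -0.02781016]
-1 [291 271 240 225 204 190 184 156 150 130 106  71] [-0.09  -0.085 -0.08  -0.075 -0.07  -0.064 -0.059 -0.054 -0.049 -0.044
 -0.039 -0.034 -0.029]
[ 0.00524496 -0.035544   -0.03209747] [-0.00734813 -0.04175365 -0.03467425] [ 0.01036298 -0.03398923 -0.02870141]
1 [299 270 261 232 204 188 178 162 142 137 106  51] [-0.09  -0.085 -0.08  -0.074 -0.069 -0.064 -0.059 -0.054 -0.049 -0.043
 -0.038 -0.033 -0.028]
[ 0.00489466  0.03708148 -0.03159809] [-0.00676065  0.03565734 -0.03370731] [ 0.0104759   0.04237958 -0.02781016]
```

The wrist range shows the real fingertips end about 28 mm short of the reported TCP, so all tip heights are ee_z + 0.028. The lamp holder is solid after all; I simply closed above it. Descending properly.

jog_arm --rows '[[[0.001,-0.001,0.03],0,0.07],[[0,0,0.03],0,0.07],[[0,0,0.02],0,0.07],[[0,0,0.015],0,0.07],[[0,0,0.01],0,0.07],[[0,0,0.006],0,0.07],[[0,0,0],0,0.07],[[0,0,0],0,0.07]]'

```text
time_s: 9.88
ee_pos: [0.5829, 0.4032, -0.0196]
eef_rot: [3.141, -0.0, 1.735]
force: [-0.1, -0.3, 1.0]
grip_width: 0.0701
grip_force: 0.0
```

jog_arm --rows '[[[0,0,0],0,0.0],[[0,0,0],0,0.0],[[0,0,0],0,0.0],[[0,0,0],0,0.0],[[0,0,0],0,0.0],[[0,0,0],0,0.0],[[0,0,0],0,0.0],[[0,0,0],0,0.0],[[0,0,0],0,0.0]]' --squeeze 15

```text
time_s: 10.63
ee_pos: [0.5826, 0.403, -0.02]
eef_rot: [3.141, -0.0, 1.735]
force: [0.2, 0.0, 2.7]
grip_width: 0.0396
grip_force: 15.0
```

Held: 39.6 mm at 15 N. Now lift and carry.

jog_arm --rows '[[[0,0,-0.02],0,0.0],[[0,0,-0.03],0,0.0],[[0,0,-0.03],0,0.0],[[0,0,-0.01],6.2,0.0],[[0,0,0],6.2,0.0],[[-0.035,0.002,0],0,0.0],[[-0.035,0.002,0],0,0.0],[[-0.035,0.002,0],0,0.0],[[-0.035,0.002,0],0,0.0],[[-0.035,0.002,0],0,0.0],[[-0.035,0.002,0],0,0.0],[[-0.035,0.002,0],0,0.0]]'

```text
time_s: 11.63
ee_pos: [0.5831, 0.1559, 0.0694]
eef_rot: [-3.141, 0.0, 1.518]
force: [0.9, -0.1, -1.1]
grip_width: 0.0398
grip_force: 15.0
```

```bash
python3 d.py .5852 .0629 -.015 87
```

```text
t 11.6 pos [0.5831 0.1559 0.0694] rpy [-180.    0.   87.] | turn -0.0 shift pre-turn [-0.0928  0.007   0.0844] post-turn [-0.0928  0.007   0.0844]
```

jog_arm --rows '[[[-0.035,0.003,0],0,0.0],[[-0.035,0.003,0],0,0.0],[[-0.015,0.001,0.02],0,0.0],[[0,0,0.02],0,0.0],[[0,0,0.01],0,0.0],[[0,0,0],0,0.0],[[0,0,0],0,0.0]]'

```text
time_s: 12.22
ee_pos: [0.586, 0.0729, 0.0197]
eef_rot: [-3.141, 0.0, 1.519]
force: [-0.5, 0.1, 0.1]
grip_width: 0.0397
grip_force: 15.0
```

```bash
python3 d.py .5852 .0629 -.015 87
```

```text
t 12.2 pos [0.586  0.0729 0.0197] rpy [-180.    0.   87.] | turn 0.0 shift pre-turn [-0.01   -0.0003  0.0347] post-turn [-0.01   -0.0003  0.0347]
```

jog_arm --rows '[[[-0.01,0,0],0,0.0],[[0,0,0.015],0,0.0],[[0,0,0.01],0,0.0],[[0,0,0.006],0,0.0],[[0,0,0.003],0,0.0],[[0,0,0],0,0.0],[[0,0,0],0,0.0]]'

```text
time_s: 12.8
ee_pos: [0.5858, 0.0624, -0.014]
eef_rot: [3.141, -0.0, 1.519]
force: [-0.7, 1.2, -1.2]
grip_width: 0.0397
grip_force: 15.0
```

jog_arm --rows '[[[0,0,0.002],0,0.0],[[0,0,0],0,0.0],[[0,0,0],0,0.0]]'

```text
time_s: 13.05
ee_pos: [0.5862, 0.0624, -0.0155]
eef_rot: [3.14, -0.0, 1.518]
force: [-1.2, -0.3, 5.4]
grip_width: 0.0399
grip_force: 15.0
```

jog_arm --rows '[[[0,0,0],0,0.06],[[0,0,0],0,0.06],[[0,0,0],0,0.06],[[0,0,0],0,0.06],[[0,0,0],0,0.06],[[0,0,-0.03],0,0.06],[[0,0,-0.03],0,0.06],[[0,0,-0.03],0,0.06],[[-0.04,0,-0.02],0,0.06],[[-0.04,0,0],0,0.06],[[-0.04,0,0],0,0.06],[[0,0,0],0,0.06]]'

```text
time_s: 14.05
ee_pos: [0.579, -0.0604, 0.0927]
eef_rot: [3.141, 0.001, 1.514]
force: [-0.9, -0.0, 0.0]
grip_width: 0.0602
grip_force: 0.0
```

Run:
```python
from h import *
o=get_obs();p=camera('wrist');W=wfc(p,o);save('w8',p['image'])
im=ortho(p,W,.40,.66,-.22,.13,.0005,.006);save('w8o',im)
print(o['ee_pos'],o['eef_rot'])
```

```text
[ 0.57902496 -0.06043086  0.09267387] [3.14091421e+00 1.11321339e-03 1.51392412e+00]
```

View pics/w8o.png

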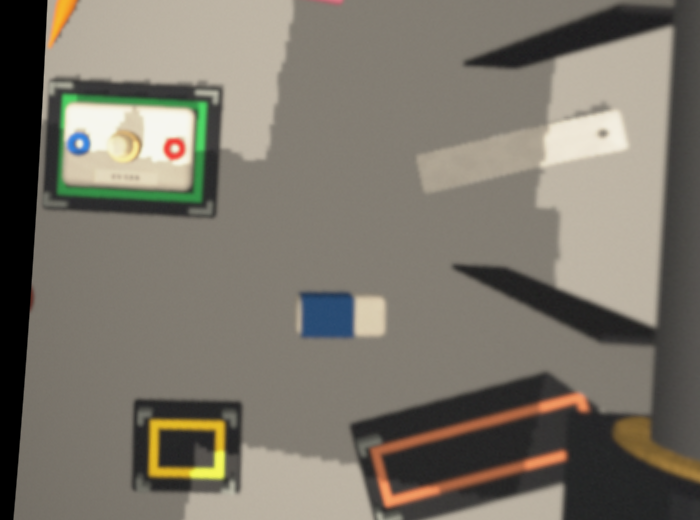

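The lamp holder sits within about 3 mm of centre on the green pad, at (128,146). The zinc strip is centred at (522,152), so (0.584, −0.131) with th 12.9°. The wrist view also bears out the pads from the top view.

```bash
python3 d.py .5835 -.131 -.024 102.9
```

```text
t 14.1 pos [ 0.5791 -0.0578  0.0924] rpy [180.    0.   86.8] | turn -16.1 shift pre-turn [-0.0728  0.0085  0.1164] post-turn [-0.0724 -0.0121  0.1164]
```

jog_arm --rows '[[[0,0,0.02],-5.4,0.05],[[0,0,0.02],-5.4,0.05],[[0,0,0.01],-5.4,0.05],[[-0.036,-0.006,0],0,0.05],[[-0.036,-0.006,0],0,0.05],[[0,0,0.015],0,0.05],[[0,0,0],0,0.05],[[0,0,0],0,0.05]]'

```text
time_s: 14.77
ee_pos: [0.5837, -0.1265, 0.0266]
eef_rot: [-3.14, -0.001, 1.801]
force: [0.3, -0.2, 0.7]
grip_width: 0.0502
grip_force: 0.0
```

```bash
python3 d.py .5835 -.131 -.024 102.9
python3 - <<'E'
from h import *
o=get_obs();p=camera('wrist');W=wfc(p,o)
im=ortho(p,W,.54,.64,-.2,-.06,.0002,.003)
t=o['ee_pos'];c=(int((-.06-t[1])/.0002),int((.64-t[0])/.0002));yw=o['eef_rot'][2]-np.pi/2
d=np.array([np.cos(yw),-np.sin(yw)]) # strip y dir -> (col,row): y=cos->-col ; x=-sin -> +row
L=lambda a:(int(c[0]-a*np.cos(yw)/.0002),int(c[1]+a*np.sin(yw)/.0002))
cv2.line(im,L(-.05),L(.05),(255,0,0),1);cv2.circle(im,c,5,(255,0,0),1);save('w9',im)
E
```

```text
t 14.8 pos [ 0.5837 -0.1265  0.0266] rpy [-1.799e+02 -1.000e-01  1.032e+02] | turn 0.3 shift pre-turn [-0.0044 -0.0012  0.0506] post-turn [-0.0043 -0.0012  0.0506]
```

View pics/w9.png

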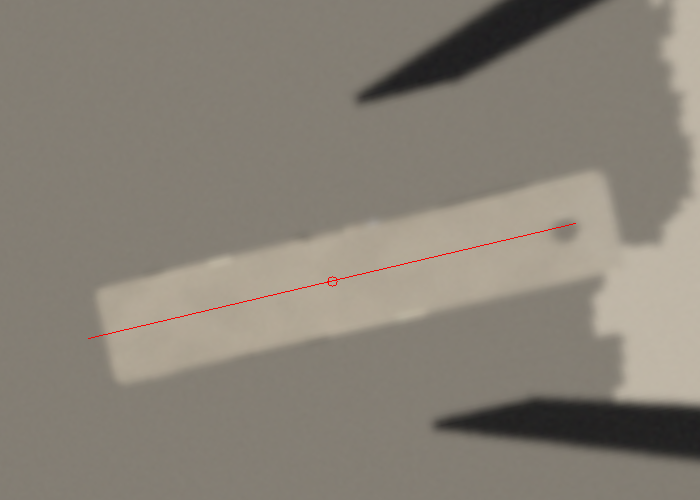

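The wrist view shows the tool line lying along the strip, with the strip centre near (358,277), about 5 mm towards the bent end. Descending.

jog_arm --rows '[[[-0.0045,0,0.02],0,0.05],[[0,0,0.015],0,0.05],[[0,0,0.01],0,0.05],[[0,0,0.006],0,0.05],[[0,0,0],0,0.05],[[0,0,0],0,0.05]]'

```text
time_s: 15.32
ee_pos: [0.5855, -0.1316, -0.0232]
eef_rot: [3.141, 0.0, 1.802]
force: [-0.1, 0.1, 0.4]
grip_width: 0.05
grip_force: 0.0
```

jog_arm --rows '[[[0,0,0],0,0.0],[[0,0,0],0,0.0],[[0,0,0],0,0.0],[[0,0,0],0,0.0],[[0,0,0],0,0.0],[[0,0,0],0,0.0],[[0,0,0],0,0.0],[[0,0,0],0,0.0],[[0,0,0],0,0.0]]'

```text
time_s: 16.07
ee_pos: [0.5853, -0.1321, -0.0236]
eef_rot: [3.141, 0.0, 1.801]
force: [-0.8, 0.4, 1.6]
grip_width: 0.0186
grip_force: 15.0
```

jog_arm --rows '[[[0,0,-0.01],0,0.0],[[0,0,-0.02],0,0.0],[[0,0,-0.03],0,0.0],[[0,0,-0.03],0,0.0],[[0.035,0,-0.01],2.3,0.0],[[0.035,0,0],2.3,0.0],[[0.035,0,0],0,0.0],[[0.035,0,0],0,0.0],[[0.035,0,0],0,0.0],[[0.035,-0.01,0],0,0.0],[[0.03,-0.02,0],0,0.0],[[0,0,0],0,0.0]]'

```text
time_s: 17.07
ee_pos: [0.5125, 0.1039, 0.0766]
eef_rot: [-3.14, -0.001, 1.724]
force: [-0.5, -0.7, -0.5]
grip_width: 0.0185
grip_force: 15.0
```

```bash
python3 d.py .4447 .2125 .03 98.3;python3 - <<'E'
from h import *
o=get_obs();p=camera('wrist');W=wfc(p,o);t=o['ee_pos']
im=ortho(p,W,.36,.56,.0,.35,.0005,.005);save('w10',im);print(o['grip_width'],o['grip_force'])
E
```

```text
t 17.1 pos [0.5125 0.1039 0.0766] rpy [-179.9   -0.    98.8] | turn 0.5 shift pre-turn [ 0.1177 -0.0503  0.0468] post-turn [ 0.1173 -0.0514  0.0466]
0.0185018580553063 14.998900657519698
```

View pics/w10.png

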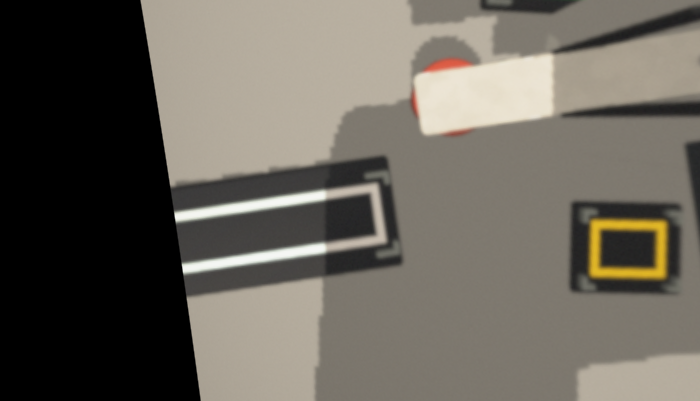

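Zinc is held level. Its pad's near end is at (394,209), which puts the pad centre at about (0.4455, 0.2135), th 8.2°.

jog_arm --rows '[[[0.03,-0.013,0],0.5,0.0],[[0.03,-0.013,0],0,0.0],[[0.03,-0.013,0],0,0.0],[[0.027,-0.011,0],0,0.0],[[0,0,0.02],0,0.0],[[0,0,0.02],0,0.0],[[0,0,0],0,0.0],[[0,0,0],0,0.0]]'

```text
time_s: 17.78
ee_pos: [0.4495, 0.2081, 0.0364]
eef_rot: [-3.14, 0.0, 1.711]
force: [-0.0, 0.1, 0.9]
grip_width: 0.0188
grip_force: 15.0
```

```bash
python3 d.py .4455 .2135 -.018 98.2
```

```text
t 17.8 pos [0.4495 0.2081 0.0364] rpy [-179.9    0.    98.1] | turn -0.1 shift pre-turn [ 0.0059 -0.0031  0.0544] post-turn [ 0.0059 -0.0032  0.0544]
```

jog_arm --rows '[[[0.006,-0.003,0.02],0,0.0],[[0,0,0.015],0,0.0],[[0,0,0.01],0,0.0],[[0,0,0.006],0,0.0],[[0,0,0.002],0,0.0],[[0,0,0],0,0.0],[[0,0,0],0,0.0]]'

```text
time_s: 18.37
ee_pos: [0.4461, 0.2142, -0.016]
eef_rot: [3.141, -0.0, 1.712]
force: [-0.7, 0.3, -0.0]
grip_width: 0.0187
grip_force: 15.0
```

```bash
python3 d.py .4455 .2135 -.0185 98.2
```

```text
t 18.4 pos [ 0.4461  0.2142 -0.016 ] rpy [179.9  -0.   98.1] | turn -0.1 shift pre-turn [-0.0006 -0.0007  0.0025] post-turn [-0.0006 -0.0007  0.0025]
```

jog_arm --rows '[[[0,0,0.0025],0,0.0],[[0,0,0],0,0.0],[[0,0,0],0,0.0]]'

```text
time_s: 18.62
ee_pos: [0.4462, 0.2144, -0.0186]
eef_rot: [3.14, -0.0, 1.712]
force: [1.6, -0.3, 4.5]
grip_width: 0.0189
grip_force: 15.0
```

jog_arm --rows '[[[0,0,0],0,0.045],[[0,0,0],0,0.045],[[0,0,0],0,0.045],[[0,0,0],0,0.045],[[0,0,-0.01],0,0.045],[[0,0,-0.03],0,0.045],[[0,0,-0.03],0,0.045],[[0.04,0,0],0,0.05],[[0.04,0,0],0,0.05],[[0.04,0,0],0,0.05],[[0,0,0],0,0.05],[[0,0,0],0,0.05]]'

```text
time_s: 19.62
ee_pos: [0.428, 0.3343, 0.0512]
eef_rot: [3.142, -0.0, 1.715]
force: [0.2, -0.6, -0.3]
grip_width: 0.0496
grip_force: 0.0
```

```bash
python3 d.py .438 .3871 -.024 96.3
python3 - <<'E'
from h import *
o=get_obs();p=camera('wrist');W=wfc(p,o)
im=ortho(p,W,.36,.52,.16,.46,.0005,.004);save('w11',im)
E
```

```text
t 19.6 pos [0.428  0.3343 0.0512] rpy [180.   -0.   98.3] | turn 2.0 shift pre-turn [0.0508 0.0175 0.0752] post-turn [0.0513 0.0157 0.0752]
```

View pics/w11.png

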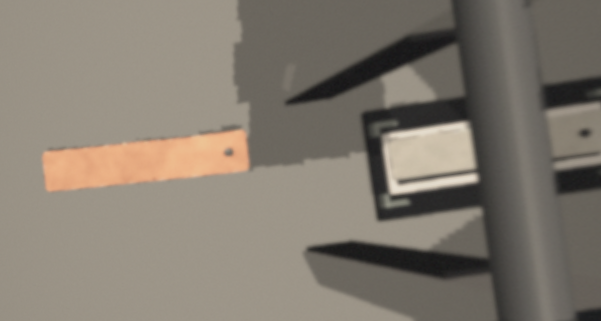

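Zinc lies inside its outline, with its left end at (385,160). Copper is centred at (146,160), so (0.440, 0.387) with th 6°, agreeing with the top view.

jog_arm --rows '[[[0.025,0.009,0],2.2,0.05],[[0.026,0.008,0],0,0.05],[[0,0,0.02],0,0.05],[[0,0,0.02],0,0.05],[[0,0,0.015],0,0.05],[[0,0,0.01],0,0.05],[[0,0,0],0,0.05],[[0,0,0],0,0.05]]'

```text
time_s: 20.33
ee_pos: [0.4397, 0.385, -0.0138]
eef_rot: [-3.141, 0.0, 1.673]
force: [0.9, 0.7, -0.5]
grip_width: 0.0503
grip_force: 0.0
```

```bash
python3 d.py .439 .387 -.0235 96
```

```text
t 20.3 pos [ 0.4397  0.385  -0.0138] rpy [-180.     0.    95.8] | turn -0.2 shift pre-turn [ 0.002  -0.0005  0.0097] post-turn [ 0.002  -0.0005  0.0097]
```

jog_arm --rows '[[[0.002,0,0.006],0,0.05],[[0,0,0.0035],0,0.05],[[0,0,0],0,0.05],[[0,0,0],0,0.0],[[0,0,0],0,0.0],[[0,0,0],0,0.0],[[0,0,0],0,0.0],[[0,0,0],0,0.0],[[0,0,0],0,0.0],[[0,0,0],0,0.0],[[0,0,0],0,0.0],[[0,0,0],0,0.0]]'

```text
time_s: 21.33
ee_pos: [0.4392, 0.3878, -0.0236]
eef_rot: [3.141, -0.0, 1.674]
force: [0.4, -0.6, 1.3]
grip_width: 0.0185
grip_force: 15.0
```

jog_arm --rows '[[[0,0,-0.01],0,0.0],[[0,0,-0.03],0,0.0],[[0,0,-0.03],0,0.0],[[0,0,-0.03],-4.5,0.0],[[0,0,0],-4.5,0.0],[[-0.037,-0.01,0],0,0.0],[[-0.037,-0.01,0],0,0.0],[[-0.037,-0.01,0],0,0.0],[[-0.037,-0.01,0],0,0.0],[[-0.037,-0.01,0],0,0.0],[[-0.037,-0.01,0],0,0.0],[[-0.037,-0.01,0],0,0.0]]'

```text
time_s: 22.33
ee_pos: [0.4377, 0.1177, 0.077]
eef_rot: [3.141, 0.0, 1.831]
force: [1.0, -0.4, 0.4]
grip_width: 0.0189
grip_force: 15.0
```

```bash
python3 d.py .4347 -.1138 .03 104.9
```

```text
t 22.3 pos [0.4377 0.1177 0.077 ] rpy [180.    0.  104.9] | turn 0.0 shift pre-turn [-0.223  -0.0625  0.047 ] post-turn [-0.223  -0.0624  0.047 ]
```

jog_arm --rows '[[[-0.037,-0.01,0],0,0.0],[[-0.037,-0.01,0],0,0.0],[[-0.037,-0.01,0],0,0.0],[[-0.037,-0.01,0],0,0.0],[[-0.037,-0.01,0],0,0.0],[[-0.02,-0.006,0],0,0.0],[[0,0,0.02],0,0.0],[[0,0,0.02],0,0.0],[[0,0,0],0,0.0],[[0,0,0],0,0.0]]'

```text
time_s: 23.17
ee_pos: [0.4363, -0.093, 0.0366]
eef_rot: [-3.14, -0.001, 1.831]
force: [0.9, -0.1, 0.4]
grip_width: 0.0187
grip_force: 15.0
```

```bash
python3 d.py .4347 -.1138 -.0185 104.9
python3 - <<'E'
from h import *
o=get_obs();p=camera('wrist');W=wfc(p,o)
im=ortho(p,W,.36,.52,-.22,.08,.0005,.005);save('w12',im)
E
```

```text
t 23.2 pos [ 0.4363 -0.093   0.0366] rpy [-179.9   -0.   104.9] | turn -0.0 shift pre-turn [-0.0198 -0.0068  0.0551] post-turn [-0.0197 -0.0069  0.0551]
```

View pics/w12.png

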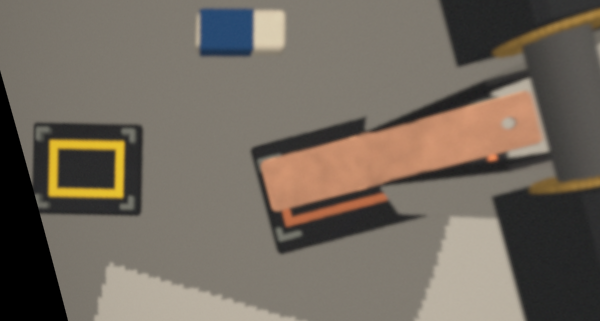

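The copper pad's left end is at (266,200), putting its centre at about (0.436, −0.113), in agreement with the top view. Lowering.

jog_arm --rows '[[[-0.0195,-0.006,0],0,0.0],[[0,0,0.02],0,0.0],[[0,0,0.015],0,0.0],[[0,0,0.01],0,0.0],[[0,0,0.006],0,0.0],[[0,0,0.002],0,0.0],[[0,0,0],0,0.0],[[0,0,0],0,0.0]]'

```text
time_s: 23.88
ee_pos: [0.4363, -0.1135, -0.016]
eef_rot: [3.141, 0.001, 1.831]
force: [-0.6, 0.3, 0.8]
grip_width: 0.0184
grip_force: 15.0
```

```bash
python3 d.py .4353 -.1135 -.0187 104.9
```

```text
t 23.9 pos [ 0.4363 -0.1135 -0.016 ] rpy [180.    0.  104.9] | turn 0.0 shift pre-turn [ 0.0002 -0.0009  0.0027] post-turn [ 0.0002 -0.0009  0.0027]
```

jog_arm --rows '[[[0,-0.001,0.0025],0,0.0],[[0,0,0],0,0.0],[[0,0,0],0,0.0],[[0,0,0],0,0.0]]'

```text
time_s: 24.22
ee_pos: [0.4354, -0.1139, -0.0187]
eef_rot: [3.14, 0.001, 1.831]
force: [1.2, 1.2, 5.0]
grip_width: 0.0188
grip_force: 15.0
```

jog_arm --rows '[[[0,0,0],0,0.045],[[0,0,0],0,0.045],[[0,0,0],0,0.045],[[0,0,0],0,0.045],[[0,0,-0.01],0,0.045],[[0,0,-0.03],0,0.045],[[0,0,-0.04],0,0.045],[[0,0,-0.04],0,0.05],[[0.03,0.02,0],6,0.05],[[0.03,0.02,0],6,0.05],[[0.03,0.02,0],0,0.05],[[0.03,0.02,0],0,0.05]]'

```text
time_s: 25.22
ee_pos: [0.4988, 0.0164, 0.1019]
eef_rot: [3.141, 0.0, 1.621]
force: [1.0, -2.1, 0.0]
grip_width: 0.0504
grip_force: 0.0
```

```bash
python3 d.py .5745 .217 .06 95
python3 - <<'E'
from h import *
o=get_obs();q=camera('top');W=wfc(q);im=ortho(q,W,.36,.66,-.2,.3,.001,.005);save('t13a',im)
p=camera('wrist');im2=ortho(p,wfc(p,o),.5,.66,.05,.3,.0005,.03)
save('t13',cv2.resize(im,None,fx=1.6,fy=1.6));save('w13',im2)
E
```

```text
t 25.2 pos [0.4988 0.0164 0.1019] rpy [179.9   0.   92.9] | turn -2.1 shift pre-turn [0.1966 0.0856 0.042 ] post-turn [0.1933 0.0929 0.0419]
```

View pics/t13.png

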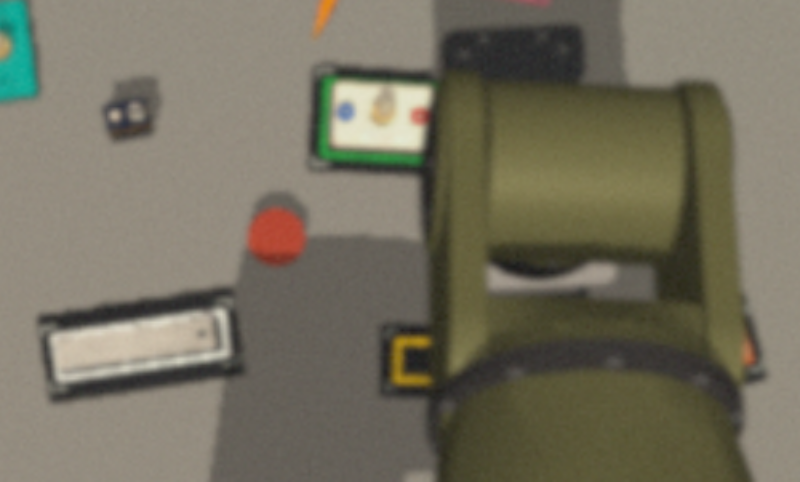

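Zinc (145,345) and the lamp holder (385,115) both sit inside their outlines. The arm hides copper, so I'll check it numerically once the arm is clear.

jog_arm --rows '[[[0.025,0.012,0],-2,0.05],[[0.025,0.012,0],0,0.05],[[0.025,0.012,0],0,0.05],[[0.025,0.012,0],0,0.05],[[0.025,0.012,0],0,0.05],[[0.015,0.01,0],0,0.05],[[0,0,0],0,0.05],[[0,0,0],0,0.05]]'

```text
time_s: 25.98
ee_pos: [0.5566, 0.1597, 0.1008]
eef_rot: [-3.141, 0.0, 1.658]
force: [-0.0, -0.9, 0.5]
grip_width: 0.0501
grip_force: 0.0
```

```bash
python3 - <<'E'
from h import *
def rect(P,n):
    c,wh,a=cv2.minAreaRect((P*1000).astype(np.float32));b=cv2.boxPoints((c,wh,a));e=max([b[1]-b[0],b[2]-b[1]],key=np.linalg.norm)
    if e[1]<0:e=-e
    print(n,np.round(np.array(c)/1000,4),'th %.1f'%np.degrees(np.arctan2(-e[0],e[1])),np.round(wh,1),len(P))
o=get_obs()
p=camera('wrist');X=pts(p,wfc(p,o))
m=(X[...,2]>.038)&(X[...,2]<.055)&(abs(X[...,0]-.575)<.03)&(abs(X[...,1]-.217)<.035);rect(X[m][:,:2],'bat wrist')
q=camera('top');W=wfc(q);Y=pts(q,W)
m=(Y[...,2]>.035)&(Y[...,2]<.06)&(abs(Y[...,0]-.575)<.03)&(abs(Y[...,1]-.217)<.035);
if m.sum()>5: rect(Y[m][:,:2],'bat top')
# copper vs. outline
s=.0005;im=ortho(q,W,.36,.52,-.2,-.03,s,.006);hsv=cv2.cvtColor(im,cv2.COLOR_RGB2HSV)
print(hsv[int((.52-.4353)/s),int((-.03+.1135)/s)],hsv[int((.52-.4353)/s),int((-.03+.1135)/s)+40])
save('t14',im)
for nm,lo,hi in(('strip',(0,60,150),(25,150,255)),('all',(0,60,60),(25,255,255))):
    m=cv2.inRange(hsv,lo,hi);k,l,st,_=cv2.connectedComponentsWithStats(m);i=1+np.argmax(st[1:,4]);g=np.argwhere(l==i)
    rect(np.stack([.52-g[:,0]*s,-.03-g[:,1]*s],1),nm)
E
python3 d.py .5745 .217 .06 95
```

```text
bat wrist [0.5834 0.2208] th 11.5 [17.7 26.7] 758
bat top [0.5835 0.2102] th -76.6 [17.1  1.3] 7
[ 12 119 223] [ 12 111 229]
strip [ 0.4361 -0.1154] th 15.7 [ 28.4 106.1] 9916
all [ 0.4344 -0.1133] th 14.8 [ 38.9 118. ] 17415
t 26.1 pos [0.5565 0.1588 0.101 ] rpy [-180.     0.    94.9] | turn -0.1 shift pre-turn [0.0564 0.0229 0.0409] post-turn [0.0564 0.023  0.041 ]
```

Copper is within 3 mm and 1° of its pad centre. The battery is at (0.5834, 0.2208), th 11.5°, and its measured size matches.

```bash
python3 d.py .5834 .2208 .06 101.5
```

```text
t 26.1 pos [0.5565 0.1588 0.101 ] rpy [-180.     0.    94.9] | turn -6.6 shift pre-turn [0.0594 0.0321 0.0409] post-turn [0.0553 0.0387 0.041 ]
```

jog_arm --rows '[[[0,0,0],-6.6,0.05],[[0.028,0.02,0],0,0.05],[[0.027,0.019,0],0,0.05],[[0,0,0.02],0,0.05],[[0,0,0.02],0,0.05],[[0,0,0],0,0.05],[[0,0,0],0,0.05]]'

```text
time_s: 26.67
ee_pos: [0.5837, 0.2205, 0.0606]
eef_rot: [-3.14, 0.0, 1.771]
force: [-0.3, -0.1, 0.6]
grip_width: 0.0498
grip_force: 0.0
```

```bash
python3 d.py .5834 .2208 -.018 101.5
```

```text
t 26.7 pos [0.5837 0.2205 0.0606] rpy [-179.9    0.   101.5] | turn -0.0 shift pre-turn [ 0.0004 -0.      0.0786] post-turn [ 0.0004 -0.0002  0.0786]
```

jog_arm --rows '[[[0,0,0.02],0,0.05],[[0,0,0.02],0,0.05],[[0,0,0.02],0,0.05],[[0,0,0.012],0,0.05],[[0,0,0.006],0,0.05],[[0,0,0],0,0.05],[[0,0,0],0,0.0],[[0,0,0],0,0.0],[[0,0,0],0,0.0],[[0,0,0],0,0.0],[[0,0,0],0,0.0],[[0,0,0],0,0.0]]'

```text
time_s: 27.67
ee_pos: [0.5842, 0.2217, -0.0168]
eef_rot: [3.141, -0.0, 1.772]
force: [0.2, -0.5, 2.9]
grip_width: 0.0172
grip_force: 15.0
```

jog_arm --rows '[[[0,0,0],0,0.0],[[0,0,0],0,0.0],[[0,0,0],0,0.0],[[0,0,0],0,0.0]]'

```text
time_s: 28.0
ee_pos: [0.5843, 0.2217, -0.0168]
eef_rot: [3.141, -0.0, 1.772]
force: [-2.4, 1.1, 6.1]
grip_width: 0.0171
grip_force: 15.0
```

```bash
python3 d.py .4352 .0355 .03 88.4
```

```text
t 28.0 pos [ 0.5843  0.2217 -0.0168] rpy [180.   -0.  101.5] | turn 13.1 shift pre-turn [-0.1526 -0.1833 -0.0469] post-turn [-0.1903 -0.1438 -0.0468]
```

jog_arm --rows '[[[0,0,-0.01],0,0.0],[[0,0,-0.03],0,0.0],[[0,0,-0.03],0,0.0],[[0,0,-0.02],6.5,0.0],[[0,0,0],6.6,0.0],[[-0.027,-0.02,0],0,0.0],[[-0.027,-0.02,0],0,0.0],[[-0.027,-0.02,0],0,0.0],[[-0.027,-0.02,0],0,0.0],[[-0.027,-0.02,0],0,0.0],[[-0.027,-0.02,0],0,0.0],[[-0.027,-0.02,0],0,0.0]]'

```text
time_s: 29.0
ee_pos: [0.4378, 0.0356, 0.0732]
eef_rot: [3.141, -0.0, 1.544]
force: [-0.0, -0.2, -0.0]
grip_width: 0.0174
grip_force: 15.0
```

jog_arm --rows '[[[0,0,0.02],0,0.0],[[0,0,0.02],0,0.0],[[0,0,0],0,0.0],[[0,0,0],0,0.0]]'

```text
time_s: 29.33
ee_pos: [0.4388, 0.0366, 0.033]
eef_rot: [-3.14, 0.0, 1.544]
force: [0.0, -0.4, 0.5]
grip_width: 0.0172
grip_force: 15.0
```

```bash
python3 d.py .4352 .0355 -.0118 88.4
```

```text
t 29.3 pos [0.4388 0.0366 0.033 ] rpy [-179.9    0.    88.4] | turn 0.0 shift pre-turn [-0.0012 -0.0035  0.0448] post-turn [-0.0012 -0.0035  0.0448]
```

jog_arm --rows '[[[0,-0.0035,0],0,0.0],[[0,0,0.02],0,0.0],[[0,0,0.012],0,0.0],[[0,0,0.007],0,0.0],[[0,0,0.003],0,0.0],[[0,0,0],0,0.0],[[0,0,0],0,0.0]]'

```text
time_s: 29.92
ee_pos: [0.436, 0.0367, -0.0085]
eef_rot: [3.141, -0.0, 1.544]
force: [-0.7, -0.4, 0.0]
grip_width: 0.0176
grip_force: 15.0
```

jog_arm --rows '[[[0,0,0.0025],0,0.0],[[0,0,0],0,0.0],[[0,0,0],0,0.0]]'

```text
time_s: 30.17
ee_pos: [0.4356, 0.0366, -0.0115]
eef_rot: [3.141, -0.0, 1.544]
force: [-0.4, 0.4, -0.4]
grip_width: 0.0179
grip_force: 15.0
```

jog_arm --rows '[[[0,0,0.001],0,0.0],[[0,0,0],0,0.0],[[0,0,0],0,0.0]]'

```text
time_s: 30.42
ee_pos: [0.4358, 0.0367, -0.0121]
eef_rot: [3.141, -0.0, 1.544]
force: [-3.8, 0.0, 10.1]
grip_width: 0.0173
grip_force: 15.0
```

Firm contact with the pad. Releasing and retreating.

jog_arm --rows '[[[0,0,0],0,0.04],[[0,0,0],0,0.04],[[0,0,0],0,0.04],[[0,0,0],0,0.04],[[0,0,0],0,0.04],[[0,0,-0.02],0,0.04],[[0,0,-0.03],0,0.04],[[0,0,-0.04],0,0.04],[[0,0,-0.04],0,0.04],[[0,0,-0.04],0,0.04],[[0,0,0],0,0.04],[[0,0,0],0,0.04]]'

```text
time_s: 31.42
ee_pos: [0.4364, 0.0367, 0.1588]
eef_rot: [3.138, -0.0, 1.544]
force: [0.3, -0.4, -0.7]
grip_width: 0.0398
grip_force: 0.0
```

jog_arm --rows '[[[-0.035,0,0],0,0.04],[[-0.035,0,0],0,0.04],[[-0.035,0,0],0,0.04],[[-0.035,0,0],0,0.04],[[-0.035,0,0],0,0.04],[[-0.035,0,0],0,0.04],[[-0.035,0,0],0,0.04],[[-0.035,0,0],0,0.04],[[-0.035,0,0],0,0.04],[[-0.035,0,0],0,0.04],[[0,0,0],0,0.04],[[0,0,0],0,0.04]]'

```text
time_s: 32.42
ee_pos: [0.425, -0.3138, 0.155]
eef_rot: [-3.139, -0.002, 1.541]
force: [-0.2, 0.6, -0.2]
grip_width: 0.04
grip_force: 0.0
```

Run:
```python
from h import *
q=camera('top');W=wfc(q);im=ortho(q,W,.38,.65,-.18,.28,.001,.006);save('final',cv2.resize(im,None,fx=1.7,fy=1.7))
```

```text
(no output)
```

View pics/final.png

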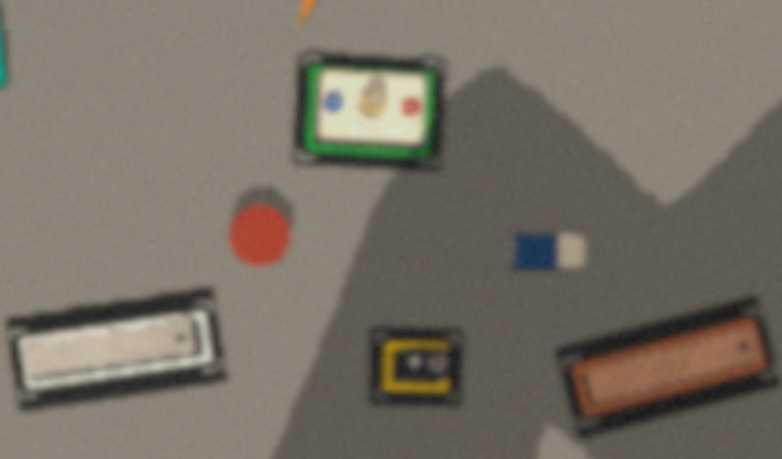

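All four are inside their outlines: lamp holder (372,107), zinc (110,350), copper (678,368), battery (425,364). The stopper (260,235) and eraser (550,252) haven't moved. One quick range check of the battery before I hand in.

Run:
```python
from h import *
q=camera('top');Y=pts(q,wfc(q))
m=(Y[...,2]>.04)&(Y[...,2]<.06)&(abs(Y[...,0]-.435)<.03)&(abs(Y[...,1]-.035)<.035);P=Y[m];print(len(P),P.mean(0),P.min(0),P.max(0))
ok=len(P)>10 and np.hypot(P[:,0].mean()-.4352,P[:,1].mean()-.0355)<.007
print(ok, hand_in() if ok else None)
```

```text
113 [0.43538343 0.03480983 0.04917609] [0.42732038 0.02195549 0.04152342] [0.4439913  0.04702918 0.05755853]
the job is handed in; nothing more can be done
True None
```

The job is handed in: the copper strip, zinc strip and lamp holder are each on their own pads, then the battery stands upright on the yellow pad, all within about 5 mm of centre by camera; the stopper and eraser were left where they were, and hand-in gave no verdict.

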